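Pin the blue jaw into the leaning fork of the pull rig

TASK

Take the red-handled pin out of the wooden rack and push it gently through the holes of the leaning steel fork and the brass lug between its cheeks, until its flange sits flush on the fork's upper face, then let go of it. Leave the yellow pin in the rack and do not shift the tape roll, the brass weight or the mug.

Things in the scene. Friction and masses are not known exactly. Their poses are not given: they have to be found in the camera images.
- red_pin: Headed pin in either rack hole, upright. Red grip 24 mm dia, 40 mm tall (z 6 to 46 mm), on a dark steel flange 34 mm dia, 6 mm thick (z 0 to 6), on a steel shank 15 mm dia (z 0 to -70), its last 14 mm tapered to 6 mm dia. Origin on the axis at the flange's underside (seating face); z along the axis, shank to grip. Round: its turn about z does not matter. About 160 g.
- red_pin_tip (a point): Centre of the red pin's tapered end, 70 mm below its origin along its axis.
- yellow_pin: Same pin with a yellow grip, in the other rack hole; to be left alone. Same origin and axes.
- rack: Wooden pin rack, fixed, 70 x 170 x 80 mm tall, long side along its y. Two holes 19 mm diameter, 75 mm deep in its top at y = +50 and -50 mm; a pin hangs in each with its flange on the rack's top. Origin at the centre of its underside, z up.
- fork: Fixed steel fork, leaning 35 deg to the rig's front: two cheeks 60 x 60 x 12 mm with 18 mm dia holes, 2 mm chamfer. Origin: hole centre on the upper cheek's upper face, 160 mm above the table. z: hole axis, outward (up and to the front); y: level, across; x: up the slope to the closed end. Pin goes in along -z. Cheeks at z 0 to -12 and -40 to -52 mm, lug at -16 to -36; free space below.
- rig: Grey pull rig that carries the fork, fixed: base plate 270 x 150 x 16 mm, column 50 x 66 mm and 180 mm tall, 102 mm behind the fork's hole. Origin on the table straight below the fork's origin; x level, away from the rig's front; z up.
- lug (a joint): Brass lug between the cheeks, 40 mm wide, 20 mm thick, 18 mm dia hole, carrying the blue jaw in front. It slides stiffly along the fork's x: 0 = its hole in line with the fork's, positive (m) = sagged down the slope (fork -x). It starts 3 to 4.5 mm down; the pin's taper draws it in line when the pin is pushed (5 to 15 N).
- tape_roll: Bystander: brown tape roll, 100 mm diameter, 48 mm tall. Origin at the centre of its underside.
- weight: Bystander: brass calibration weight, 48 mm diameter, 78 mm tall. Origin at the centre of its underside.
- mug: Bystander: blue mug, 80 mm diameter, 95 mm tall. Origin at the centre of its underside.
Mind the look-alikes: they are no part of the job. Leave any green look-alike of the red_pin alone.

How it is judged:
On the way, in this order (a step that is already met when the one before it is completed fails the run):
1. the red pin is drawn up out of the rack (z of red_pin_tip in the frame of rack above 0.08 m), for 0.1 s.
2. the red pin's end has entered the fork's upper hole (z of red_pin_tip in the frame of fork below -0.008 m and angle between the z axis of red_pin and the z axis of fork, either way round below 0.3 rad and x of red_pin_tip in the frame of fork between -0.01 and 0.01 m and y of red_pin_tip in the frame of fork between -0.01 and 0.01 m), for 0.1 s.
At the end, for the whole second after the job is handed in: The red pin is through both fork cheeks and the lug: its flange within 3 mm of the fork's upper face (origins within 5 mm), axes within 0.1 rad, at rest and released (z of red_pin in the frame of fork below 0.003 m and distance between red_pin and fork below 0.005 m and z of red_pin_tip in the frame of fork below -0.06 m and angle between the z axis of red_pin and the z axis of fork, either way round below 0.1 rad and linear speed of red_pin below 0.02 m/s); the robot touches nothing.
It fails at once if the red pin is rammed against the rig with more than 150 N (all its contacts added up) (contact force between red_pin and rig above 150 N).
It fails at once if the yellow pin is moved by more than 20 mm (distance of yellow_pin from where it was at the start of the episode above 0.02 m).
It fails at once if the tape roll, weight or mug is moved by more than 30 mm (distance of any of tape_roll, weight, mug from where it was at the start of the episode above 0.03 m).
It also fails if it takes over 40 s, if anything falls off the work surface, if the arm or the gripper's body presses on something with over 40 N, if the wrist force passes 120 N, or if a joint passes its speed limit or range.

ROBOT

A 6-joint arm with a two-finger parallel gripper is mounted at the origin on the work surface. World frame = base frame: x ahead of the robot, y to its left, z up, the work surface at z = 0. Lengths are in m, angles in rad, forces in N, time in s.
With the tool pointing down it reaches from about 0.375 to 0.825 m from the base axis. Payload 5.5 kg.
Tool frame: the origin (TCP) lies at the very end of the fingers, on their centre line; the grasp point (between the pads) lies 19 mm behind it; z points along the fingers, y is the line along which they close (so a half turn about z gives the same grasp; the last joint's range is limited). The gripper opens to 85 mm and grips with 20 to 120 N. Pads are 22 mm wide; open, the fingers measure 114 mm over their backs; the gripper's body (76 mm by 85 mm) begins 54 mm behind the grasp point. The pads swing forward as they close: fully open they stand 13 mm farther back than shut.
Start: joints at [-1.184, 0.314, -0.047, 1.21, 0, 1.571], TCP at [0.226, -0.556, 0.196] pointing down, gripper open.
Joint ranges: [-2.67, 2.67], [-0.69, 1.73], [-1.03, 1.25], [-2.08, 2.16], [-1.42, 1.45], [-3.14, 3.14]. Speed limits (rad/s): [2.39, 2.39, 3.01, 3.14, 3.14, 3.14].

INTERFACE

Orientations are given as a rotation vector (axis times angle).
In Python, from cell import bot, cams, workorder gives the robot as it stands. The module is installed in compiled form; this text tells all that it offers.
- The arm moves only by the tool send_rows, never from a script. Its argument "steps" is a list of rows, each a list of 3 entries, a list of its own where there are three numbers: the finger opening in m, from 0 to 0.0854, then the shift along the tool's x, y, z in m, then the turn about the tool's z in degrees. A call has 1 to 20 rows; each row shifts and turns the commanded pose from where the row before left it, along the tool's axes as they then stand; what a row does not reach is not made up. A row lasts 1/8 s, in which the tool goes at most 62.5 mm and 10.7 degrees, less where a joint would pass 70% of its speed; a pose out of reach is approached as far as the arm can. A call is refused whole if a number of a shift passes 0.0625 or a number of a turn 10.7, either way. A call with a gripper value outside its range is refused whole. The fingers move at their own pace and stop on an object; the grip force is fixed at half the most. Time passes only in rows, so rows that do not move let the fingers close. It gives the time, the measured TCP pose, the force, the opening and the grip force at its end, in the units of the state.
- bot.state(): the state, without advancing time (a new reading comes with each control period).
- cams.snapshot(name): name is "scene" or "top" or "wrist"; returns a dict with "frame" (480x640x3 uint8, red, green, blue), "fx", "fy", "cx", "cy" (pixels), "R" (3x3) and "t" (3): a world point X has camera coordinates R X + t. Camera axes: x right, y down, z forward; pixel columns grow to the right and rows downward; lengths in m; the calibration is good to about 2 mm. The wrist camera is an equidistant fisheye: a pixel r from the principal point sees the ray r / f radians off the axis. A picture is of the moment at which its call begins. There is no depth.
- workorder.finish_job(): hands the job in; it is judged then, once.
The state is a dict: "time": time; "joint_pos": joint angles; "qd": joint speeds; "joint_torque": joint torques, N m; "tool_pos": TCP position; "tool_rot": TCP orientation; "wrist_force": force on the tool from outside, world axes, zero at the start; "wrist_torque": the same for the moment, N m; "gripper_width": opening from 0.0 (shut) to 1.0 (fully open); "finger_force": force on a finger pad.
Only numpy, scipy, OpenCV 4.12 (cv2) and the standard library are available. Lean on these libraries where they do the work, as an engineer would, in place of code of your own. Each camera call takes 0.05 s, during which the arm holds its last target. There are 200 camera calls.

## Working session

There is one attempt and no reset: what is moved stays moved. The work goes in short steps, Python scripts to look and compute and a tool call to move; the robot and the scene stay as the last step left them, time stands still between calls to the robot, and variables do not carry over. Pictures are saved under pics/ and viewed, at most 10 in all, crops included, and the job is handed in when it is done.

Besides the shell and the picture viewer there is one more tool, called after ">>>" as name(argument=value, ...), one argument or row to a line, values as JSON. send_rows: Moves the arm, as the interface text tells. Its arguments: {"type":"object","properties":{"steps":{"type":"array","items":{"type":"array"}}},"required":["steps"]}

```bash
mkdir -p pics; ls; python3 - <<'E'
from cell import bot,cams
import cv2,numpy as np
print(bot.state())
for n in ("scene","top"):
    s=cams.snapshot(n); cv2.imwrite(f"pics/{n}0.png",s["frame"][:,:,::-1]); print(n,s["fx"],s["fy"],s["cx"],s["cy"],s["R"],s["t"])
E
```

```text
pics
{'time': 0.0, 'joint_pos': array([-1.18401655e+00,  3.14242884e-01, -4.81000679e-02,  1.21018229e+00,
       -5.19871315e-06,  1.57080917e+00]), 'qd': array([ 0.00079233,  0.00106035,  0.00148184, -0.00021218,  0.00114162,
       -0.00175928]), 'joint_torque': array([-2.97177962e-07, -5.39585567e+01,  3.39750445e+01,  1.91403867e-02,
        1.98077960e-04,  5.53936673e-06]), 'tool_pos': array([ 0.22607997, -0.55508102,  0.1953153 ]), 'tool_rot': array([-3.08136805e+00, -6.03426610e-01,  5.29680340e-04]), 'wrist_force': array([ 0.46134782, -0.68549572, -0.14432387]), 'wrist_torque': array([-0.02403192,  0.02778542, -0.01097449]), 'finger_force': 0.0, 'gripper_width': 1.0030378562716364}
scene 572.3748981208589 572.3748981208589 320.1232514027355 238.04121334189628 [[ 0.36814818  0.92970678 -0.01059389]
 [ 0.77353433 -0.31258853 -0.55130123]
 [-0.51586002  0.19476581 -0.83423901]] [-0.21545444 -0.36128079  1.44994379]
top 549.4406198363098 549.4406198363098 309.1614311767341 243.53627861676227 [[-0.01577732 -0.99982536 -0.01001612]
 [-0.98838134  0.01710971 -0.15102845]
 [ 0.15117345  0.00751692 -0.98847867]] [0.03049609 0.60401006 1.34122987]
```

View pics/scene0.png

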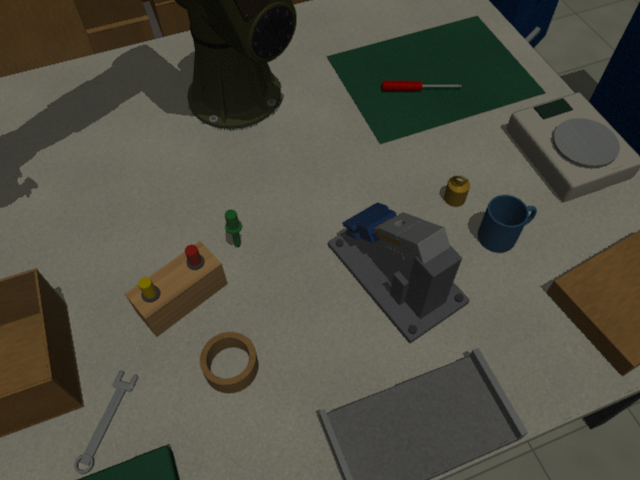

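View pics/top0.png

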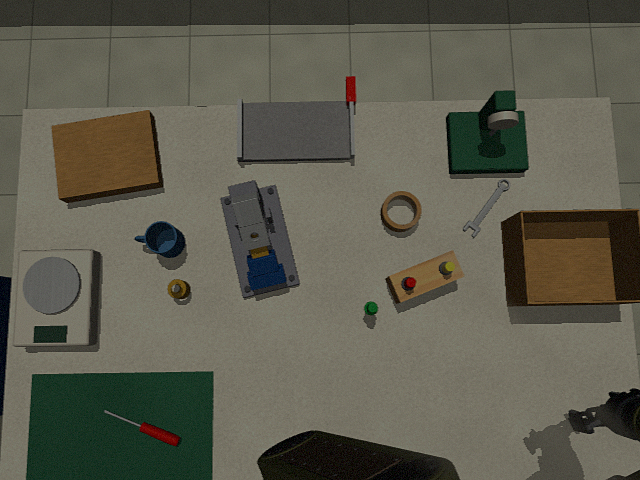

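Candidates:
- Red pin: scene (193,256), top (410,284). It stands in the rack with a red grip, so it fits the description.
- Yellow pin: scene (148,288). It is the one to leave in the rack.
- Green look-alike: scene (232,228), standing outside the rack.
- Red screwdriver: scene (400,86), a tool lying on the mat.
- Red handle: top (351,88), on the tray.

The fork's open side, with the blue jaw, faces the robot. I'll confirm in an enlarged crop.

```bash
cat > h.py <<'E'
import numpy as np,cv2
from cell import bot,cams
def ray(s,u,v):
    d=s["R"].T@np.array([(u-s["cx"])/s["fx"],(v-s["cy"])/s["fy"],1.]); return -s["R"].T@s["t"],d/np.linalg.norm(d)
def onplane(s,u,v,z):
    o,d=ray(s,u,v); return o+d*(z-o[2])/d[2]
def tri(rays):
    A=sum(np.eye(3)-np.outer(d,d) for o,d in rays); b=sum((np.eye(3)-np.outer(d,d))@o for o,d in rays)
    p=np.linalg.solve(A,b); return p,[np.linalg.norm(np.cross(p-o,d)) for o,d in rays]
def blob(s,cond,box):
    x0,y0,x1,y1=box; h=cv2.cvtColor(s["frame"],cv2.COLOR_RGB2HSV).astype(int)
    m=np.zeros(h.shape[:2],np.uint8); m[y0:y1,x0:x1]=cond(h[y0:y1,x0:x1])*255
    n,l,st,c=cv2.connectedComponentsWithStats(m); i=1+np.argmax(st[1:,4]); return c[i],st[i],l==i
red=lambda h:((h[...,0]<6)|(h[...,0]>174))&(h[...,1]>170)&(h[...,2]>50)
yel=lambda h:(abs(h[...,0]-27)<5)&(h[...,1]>190)&(h[...,2]>80)
E
python3 - <<'E'
from h import *
S=cams.snapshot("scene");T=cams.snapshot("top")
for nm,c,bs,bt in(("red",red,(170,230,220,285),(395,265,425,300)),("yel",yel,(130,265,165,310),(435,250,465,285))):
    a=blob(S,c,bs);b=blob(T,c,bt);print(nm,a[0],a[1],b[0],b[1]);print(tri([ray(S,*a[0]),ray(T,*b[0])]))
def crop(s,x,y,w,h,k):return cv2.resize(s["frame"][y:y+h,x:x+w,::-1],None,fx=k,fy=k,interpolation=cv2.INTER_CUBIC)
im=np.zeros((600,800,3),np.uint8)
a=crop(S,325,195,150,150,2.66);im[:a.shape[0],:a.shape[1]]=a   # x=325+X/2.66
a=crop(T,212,170,100,135,4);im[:a.shape[0]][:540,400:800]=a     # x=212+(X-400)/4
a=crop(S,120,200,130,66,3);im[400:400+a.shape[0],:a.shape[1]]=a
cv2.imwrite("pics/c1.png",im)
E
```

```text
red [192.28571429 254.52216749] [185 245  15  21 203] [410.25333333 281.93333333] [406 277  10  10  75]
(array([ 0.49803068, -0.21831001,  0.11201643]), [np.float64(0.00016240035131481057), np.float64(0.00016240035131488605)])
yel [144.36607143 282.83928571] [138 278  13  11 112] [448.84615385 267.73076923] [446 264   8   7  26]
(array([ 0.52937601, -0.31095682,  0.11963557]), [np.float64(0.001148471279692119), np.float64(0.0011484712796921651)])
```

View pics/c1.png

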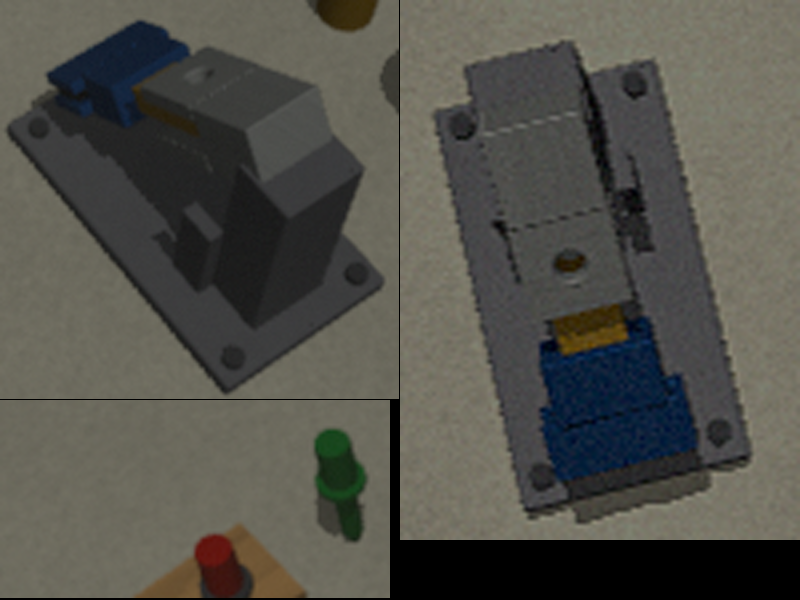

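The crop confirms the red pin in the rack, scene (192,255); the green one stands on its own beside it. The fork hole is at scene (400,223) and top (254.5,235.5). The base plate corners in the top view are (245,298), (299,285), (276,185.5) and (221,198).

```bash
python3 - <<'E'
from h import *
S=cams.snapshot("scene");T=cams.snapshot("top")
p,e=tri([ray(S,400.2,223.2),ray(T,254.5,235.5)]);print("hole",p,e, onplane(S,400.2,223.2,.16),onplane(T,254.5,235.5,.16))
c=np.array([onplane(T,*q,.016)[:2] for q in((245.2,298),(299,285),(275.7,185.5),(221.2,198))]);print(c,np.linalg.norm(np.diff(np.vstack([c,c[:1]]),axis=0),axis=1))
cs=np.array([onplane(S,325+X/2.66,195+Y/2.66,.016)[:2] for X,Y in((10,128),(228,390),(383,280))]);print(cs,np.linalg.norm(np.diff(cs,axis=0),axis=1))
for a,b in((c[1],c[2]),(c[0],c[3]),(c[0],c[1]),(c[3],c[2]),(cs[0],cs[1]),(cs[1],cs[2])):print(np.degrees(np.arctan2(*(b-a)[::-1])))
print("plate axis mid",c.mean(0))
# rack yaw: wood top in top view
for h,w in((.08,0),):
    m=cv2.cvtColor(T["frame"],cv2.COLOR_RGB2HSV).astype(int)
# pin tops
for nm,col,bs,bt in(("red",red,(170,230,220,285),(395,265,425,300)),("yel",yel,(130,265,165,310),(435,250,465,285))):
    b=blob(T,col,bt)[0];print(nm,onplane(T,*b,.126),onplane(T,*b,.115))
w=cams.snapshot("wrist");print(w["fx"],w["R"],w["t"]);cv2.imwrite("pics/w0.png",w["frame"][:,:,::-1])
E
```

```text
hole [0.6079525  0.14679531 0.16271094] [np.float64(0.0008652127113351603), np.float64(0.0008652127113350319)] [0.60658289 0.14874575 0.16      ] [0.60807793 0.1462786  0.16      ]
[[0.47166169 0.18568367]
 [0.50247612 0.0483405 ]
 [0.76458642 0.10609797]
 [0.73357089 0.2490481 ]] [0.14075751 0.26839846 0.14627611 0.26946517]
[[0.51162238 0.04851771]
 [0.76996741 0.10754492]
 [0.73505476 0.250296  ]] [0.26500257 0.14695837]
12.426852045720644
13.600397254302433
-77.35447666294951
-77.75841497863925
12.87013722357948
103.74306052678445
plate axis mid [0.61807378 0.14729256]
red [ 0.49664217 -0.21608381  0.126     ] [ 0.49751043 -0.21801034  0.115     ]
yel [ 0.52965814 -0.30609725  0.126     ] [ 0.53080765 -0.30879056  0.115     ]
371.64829954431775 [[ 3.78199291e-01 -9.25723737e-01 -9.26699194e-04]
 [-8.93602920e-01 -3.65337557e-01  2.60772489e-01]
 [-2.41741841e-01 -9.77958695e-02 -9.65399840e-01]] [-0.6002778  -0.03494031  0.37852838]
```

Hole at about (0.608, 0.147, 0.161), rig yaw about 12.9°. The tool cannot tilt, so I will pivot the pin in the pads: tool y along the fork's y, levering the shank on the rack hole's rim. First I'll turn and move above the red pin.

>>> send_rows(
  steps=[
    [0.0854,[0,0,-0.01],9.2],
    [0.0854,[0.034,-0.027,-0.005],0],
    [0.0854,[0.034,-0.027,-0.005],0],
    [0.0854,[0.034,-0.027,-0.005],0],
    [0.0854,[0.034,-0.027,-0.005],0],
    [0.0854,[0.034,-0.027,-0.005],0],
    [0.0854,[0.034,-0.027,-0.005],0],
    [0.0854,[0.034,-0.027,-0.005],0],
    [0.0854,[0.034,-0.027,-0.005],0],
    [0.0854,[0.034,-0.027,-0.005],0],
    [0.0854,[0.033,-0.025,0],0],
    [0.0854,[0,0,0],0],
  ],
)

```text
time: 1.85
tool_pos: [0.498, -0.2165, 0.2511]
tool_rot: [-3.121, -0.361, -0.001]
wrist_force: [-0.2, -0.2, -0.1]
gripper_width: 0.997
finger_force: 0.0
```

```bash
cat >> h.py <<'E'
from scipy.spatial.transform import Rotation as Ro
def wray(s,u,v):
    p=np.array([u-s["cx"],v-s["cy"]]);r=np.hypot(*p);th=r/s["fx"]
    d=s["R"].T@np.array([*(np.sin(th)*p/r),np.cos(th)]);return -s["R"].T@s["t"],d
def tool(v):  # world vector -> tool axes
    return Ro.from_rotvec(bot.state()["tool_rot"]).as_matrix().T@np.array(v)
E
python3 - <<'E'
from h import *
s=bot.state();print(s["time"],s["tool_pos"],Ro.from_rotvec(s["tool_rot"]).as_matrix())
w=cams.snapshot("wrist");cv2.imwrite("pics/w1.png",w["frame"][:,:,::-1]);print(-w["R"].T@w["t"])
c=blob(w,red,(0,0,640,480));print(c[0],c[1])
E
```

```text
1.85 [ 0.49800348 -0.21649834  0.25114333] [[ 9.73634314e-01  2.28114154e-01  3.94972012e-04]
 [ 2.28114024e-01 -9.73634362e-01  3.46721636e-04]
 [ 4.63650436e-04 -2.47481427e-04 -9.99999862e-01]]
[ 0.56208525 -0.20224298  0.42923919]
[312.1120944  228.68436578] [303 215  20  26 339]
```

View pics/w1.png

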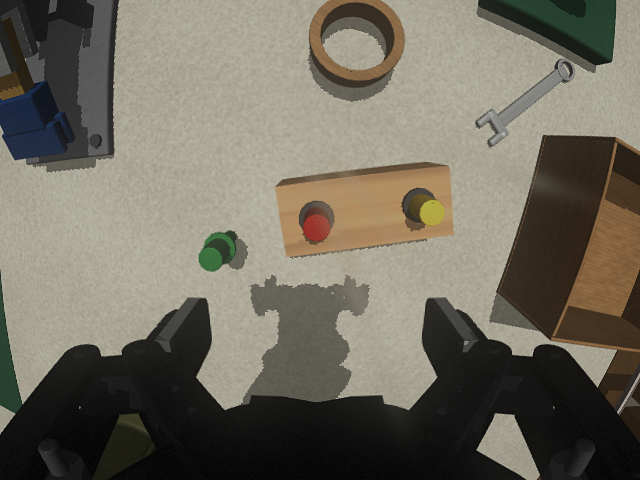

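Wrist view: red grip top at (316,229) on its dark flange, yellow at (431,212), green stand-alone at (211,259). Nothing is in the way of the fingers. I'll lower and take a second wrist view for the height.

```bash
cat > m.py <<'E'
from h import *
w=cams.snapshot("wrist")
bright=lambda h:red(h)&(h[...,2]>125)
b=blob(w,bright,(0,0,640,480));ys,xs=np.nonzero(b[2])
el=cv2.fitEllipse(cv2.convexHull(np.c_[xs,ys].astype(np.float32)));print(b[1],el)
o,d=wray(w,*el[0]);p=o+d*(.126-o[2])/d[2];print("at .126",p)
import os
if os.path.exists("r.npy"):
    a=np.load("r.npy");print("tri",tri([(a[0],a[1]),(o,d)]))
np.save("r.npy",np.array([o,d]))
print("shift",tool(p-bot.state()["tool_pos"]))
E
python3 m.py
```

```text
[302 214  21  25 351] ((312.65496826171875, 226.74903869628906), (20.40220069885254, 25.645992279052734), 160.2978973388672)
at .126 [ 0.49526402 -0.21555275  0.126     ]
shift [-0.00047926 -0.00300219  0.12507054]
```

>>> send_rows(
  steps=[
    [0.0854,[-0.02,0,0.03],0],
    [0.0854,[-0.02,0,0.03],0],
    [0.0854,[0,0,0.02],0],
    [0.0854,[0,0,0],0],
  ],
)

```text
time: 2.45
tool_pos: [0.4555, -0.2279, 0.17]
tool_rot: [-3.121, -0.351, 0.004]
wrist_force: [0.1, 1.1, -0.3]
gripper_width: 1.002
finger_force: 0.0
```

```bash
python3 m.py
```

```text
[295 171  19  32 339] ((303.7810363769531, 187.4113006591797), (16.1953182220459, 33.40911865234375), 161.91879272460938)
at .126 [ 0.49371673 -0.21200612  0.126     ]
tri (array([ 0.49488   , -0.21374631,  0.12834614]), [np.float64(0.0019278390143508215), np.float64(0.0019278390143508538)])
shift [ 0.03978717 -0.00739385  0.04513411]
```

```bash
python3 - <<'E'
from h import *
w=cams.snapshot("wrist");c=w["frame"][140:240,240:360,::-1]
c=cv2.resize(c,None,fx=5,fy=5,interpolation=cv2.INTER_NEAREST);cv2.imwrite("pics/c2.png",c)
h=cv2.cvtColor(w["frame"],cv2.COLOR_RGB2HSV)
for y in range(166,212,4):print(y,[tuple(map(int,h[y,x])) for x in range(292,326,5)])
E
```

```text
166 [(18, 107, 176), (14, 36, 78), (14, 49, 88), (11, 109, 96), (8, 122, 107), (9, 129, 105), (14, 56, 95)]
170 [(16, 104, 133), (15, 44, 82), (8, 136, 86), (4, 163, 158), (4, 160, 163), (5, 160, 161), (7, 143, 109)]
174 [(13, 27, 67), (15, 47, 76), (4, 174, 158), (4, 167, 157), (5, 161, 158), (5, 157, 161), (4, 161, 158)]
178 [(15, 34, 74), (2, 184, 154), (3, 179, 155), (4, 169, 157), (4, 165, 156), (5, 159, 159), (5, 163, 156)]
182 [(17, 25, 71), (2, 185, 153), (3, 178, 153), (4, 173, 155), (4, 161, 158), (5, 158, 155), (5, 159, 154)]
186 [(9, 24, 73), (2, 182, 153), (2, 180, 152), (3, 172, 153), (4, 163, 153), (5, 157, 153), (5, 158, 152)]
190 [(16, 50, 76), (2, 187, 150), (3, 184, 150), (3, 172, 154), (3, 163, 153), (5, 159, 151), (6, 155, 153)]
194 [(17, 114, 177), (2, 183, 146), (3, 183, 149), (3, 180, 149), (4, 169, 151), (5, 164, 151), (6, 153, 152)]
198 [(17, 114, 175), (9, 137, 91), (2, 180, 149), (3, 177, 150), (3, 171, 148), (4, 156, 150), (6, 154, 154)]
202 [(16, 116, 173), (14, 113, 102), (6, 154, 104), (3, 181, 148), (4, 168, 152), (4, 161, 150), (5, 153, 147)]
206 [(16, 113, 176), (16, 117, 139), (15, 109, 105), (15, 106, 106), (12, 120, 100), (15, 105, 104), (15, 104, 120)]
210 [(16, 118, 167), (15, 115, 164), (15, 110, 95), (15, 113, 95), (14, 111, 101), (14, 112, 105), (15, 102, 113)]
```

View pics/c2.png

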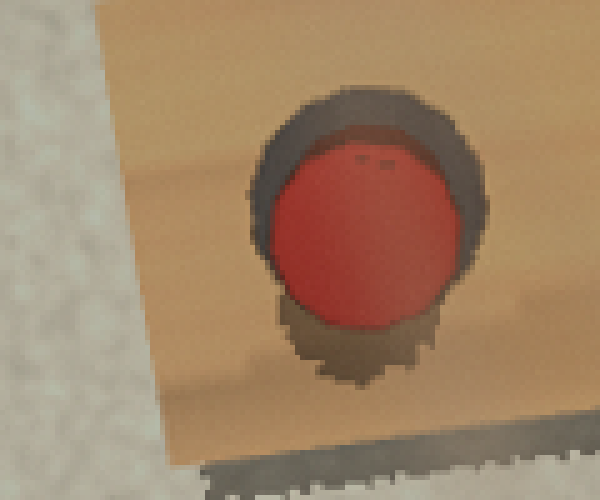

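The crop shows the top disc centred at (313.4,187.2) and the flange centre near (313.8,181). My saturation threshold cut part of the disc off, so I'll fix the mask. I'll triangulate it with the first wrist image's disc and the top view.

```bash
sed -i 's/^red=.*/red=lambda h:((h[...,0]<8)|(h[...,0]>174))\&(h[...,1]>140)\&(h[...,2]>50)/; ' h.py; sed -i 's/>125/>130/' m.py; python3 m.py; python3 - <<'E'
from h import *
w=cams.snapshot("wrist");o,d=wray(w,313.8,180.8);print("flange at .086",o+d*(.086-o[2])/d[2])
T=cams.snapshot("top");S=cams.snapshot("scene");bright=lambda h:red(h)&(h[...,2]>125)
a=np.load("r.npy")
b=blob(T,red,(395,265,425,300));c=blob(S,red,(170,230,220,285));print(b[0],b[1],c[0],c[1])
print(tri([tuple(a),ray(T,*b[0])]),tri([tuple(a),ray(S,192.5,250)]))
E
```

```text
[ 294  170   37   36 1048] ((312.120849609375, 187.69789123535156), (36.45633316040039, 36.6655158996582), 133.69552612304688)
at .126 [ 0.496549   -0.21735581  0.126     ]
tri (array([ 0.52284683, -0.21411187,  0.36551005]), [np.float64(0.0005411486108336734), np.float64(0.0005411486108337201)])
shift [ 0.03994257 -0.00204855  0.04630625]
flange at .086 [ 0.49772001 -0.21801723  0.086     ]
[410.35443038 281.69620253] [406 277  10  10  79] [192.45851528 254.78165939] [185 245  16  21 229]
(array([ 0.49700444, -0.21682319,  0.12601751]), [np.float64(0.0006969161919434294), np.float64(0.000696916191943316)]) (array([ 0.49620207, -0.21621312,  0.12303998]), [np.float64(0.001184796435412968), np.float64(0.0011847964354130094)])
```

Red pin axis at (0.497, -0.2175), top at z 0.126 as expected. Descend and grasp.

>>> send_rows(
  steps=[
    [0.0854,[0.02,-0.001,0],0],
    [0.0854,[0.0205,-0.001,0.01],0],
    [0.0854,[0,0,0.035],0],
    [0.0854,[0,0,0.034],0],
    [0.0854,[0,0,0],0],
    [0.0,[0,0,0],0],
    [0.0,[0,0,0],0],
    [0.0,[0,0,0],0],
    [0.0,[0,0,0],0],
    [0.0,[0,0,0],0],
    [0.0,[0,0,0],0],
  ],
)

```text
time: 4.12
tool_pos: [0.4966, -0.2164, 0.0923]
tool_rot: [3.122, 0.354, 0.0]
wrist_force: [0.0, 0.0, -0.3]
gripper_width: -0.001
finger_force: 0.0
```

The gripper closed fully on nothing, so I'll look.

```bash
python3 - <<'E'
from h import *
im=np.zeros((480,800,3),np.uint8)
w=cams.snapshot("wrist");S=cams.snapshot("scene")
im[:,:400]=w["frame"][:,120:520,::-1];c=S["frame"][190:340,110:260,::-1]
im[:400,400:]=cv2.resize(c,(400,400),interpolation=cv2.INTER_CUBIC);cv2.imwrite("pics/c3.png",im);print(bot.state())
E
```

```text
{'time': 4.225, 'joint_pos': array([-4.11006594e-01,  2.70171051e-01, -3.51497557e-01,  9.49184546e-01,
        1.22494430e-05,  2.50447635e+00]), 'qd': array([ 1.06799374e-04,  6.15368602e-04,  1.98122281e-05, -6.44907575e-04,
       -9.79688861e-04, -1.31746189e-03]), 'joint_torque': array([-4.28451851e-03, -4.84744298e+01,  3.11850822e+01,  2.11485458e-03,
        1.25692368e-04,  9.15037117e-05]), 'tool_pos': array([ 0.49655953, -0.21640989,  0.09220339]), 'tool_rot': array([-3.12149826e+00, -3.54411787e-01,  6.76555771e-05]), 'wrist_force': array([ 0.50932069, -0.02860543,  0.47342253]), 'wrist_torque': array([ 0.02005711,  0.00800584, -0.04953787]), 'finger_force': 0.0, 'gripper_width': -0.0017353260317325508}
```

View pics/c3.png

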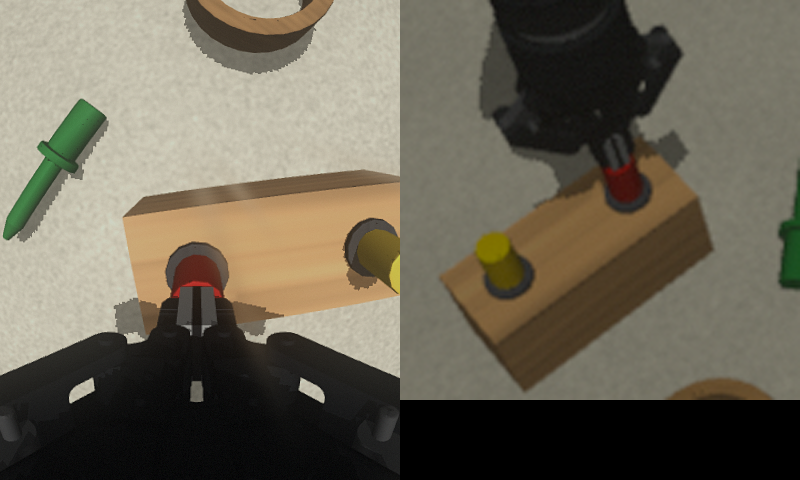

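The shut fingertips sit at scene (191,251) and wrist (317,288). They look to be over or just behind the red grip rather than around it. I'll check where the tips and pin really are against the reported TCP.

```bash
python3 - <<'E'
from h import *
S=cams.snapshot("scene");w=cams.snapshot("wrist");T=cams.snapshot("top");p=bot.state()["tool_pos"]
def pj(s,X):
    c=s["R"]@X+s["t"];return s["cx"]+s["fx"]*c[0]/c[2],s["cy"]+s["fy"]*c[1]/c[2]
def pw(s,X):
    c=s["R"]@X+s["t"];r=np.hypot(c[0],c[1]);th=np.arctan2(r,c[2]);return s["cx"]+s["fx"]*th*c[0]/r,s["cy"]+s["fx"]*th*c[1]/r
print("TCP",pj(S,p),pj(T,p),pw(w,p))
for z in(.08,.126):
    q=np.array([.497,-.2175,z]);print(z,pj(S,q),pj(T,q),pw(w,q))
print("tip tri",tri([ray(S,191.4,251.9),wray(w,317,288)]))
c=blob(w,red,(0,0,640,480));print(c[0],c[1])
c=blob(S,red,(170,230,220,285));print(c[0],c[1]);c=blob(T,red,(395,265,425,300));print(c[0],c[1])
E
```

```text
TCP (np.float64(195.08039523315244), np.float64(259.1704083321764)) (np.float64(407.99581580867545), np.float64(283.2170425933899)) (np.float64(314.9293320352474), np.float64(277.36064482934995))
0.08 (np.float64(195.80412423760947), np.float64(262.8738842969435)) (np.float64(407.6076300820133), np.float64(283.43090011992876)) (np.float64(317.19786614725626), np.float64(269.3049265557822))
0.126 (np.float64(190.9769146181894), np.float64(249.9089885410537)) (np.float64(410.88097260560943), np.float64(281.8783069180657)) (np.float64(317.3935879026089), np.float64(304.5052126340887))
tip tri (array([ 0.50662383, -0.21635123,  0.13281955]), [np.float64(0.001386331220457651), np.float64(0.0013863312204576781)])
[315.98287416 275.19508563] [ 291  255   53   43 1343]
[193.52631579 257.79605263] [186 248  15  18 152]Traceback (most recent call last):
  File "<stdin>", line 12, in <module>
  File "h.py", line 13, in blob
    n,l,st,c=cv2.connectedComponentsWithStats(m); i=1+np.argmax(st[1:,4]); return c[i],st[i],l==i
                                                      ~~~~~~~~~^^^^^^^^^^
    return _wrapfunc(a, 'argmax', axis=axis, out=out, **kwds)
    return bound(*args, **kwds)
ValueError: attempt to get argmax of an empty sequence
```

The tips triangulate to z ≈ 0.13, about 38 mm above the reported TCP, with their front edge at x = 0.507. They closed just above the pin top, so the real fingertips sit roughly 36–40 mm behind the nominal TCP. I'll open, go 18 mm lower and close as a check.

>>> send_rows(
  steps=[
    [0.0854,[0,0,0],0],
    [0.0854,[0,0,0],0],
    [0.0854,[0,0,0],0],
    [0.0854,[0,0,0],0],
    [0.0854,[0,0,0.009],0],
    [0.0854,[0,0,0.009],0],
    [0.0854,[0,0,0],0],
  ],
)

```text
time: 5.25
tool_pos: [0.4956, -0.2159, 0.0729]
tool_rot: [-3.12, -0.354, 0.003]
wrist_force: [0.4, 0.1, -0.4]
gripper_width: 1.003
finger_force: 0.0
```

```bash
python3 - <<'E'
from h import *
im=np.zeros((480,800,3),np.uint8)
w=cams.snapshot("wrist");S=cams.snapshot("scene");T=cams.snapshot("top")
im[:,:400]=w["frame"][:,120:520,::-1];c=S["frame"][190:340,110:260,::-1]
im[:400,400:]=cv2.resize(c,(400,400),interpolation=cv2.INTER_CUBIC);cv2.imwrite("pics/c4.png",im);s=bot.state();print(s["tool_pos"],s["wrist_force"],s["joint_pos"])
E
```

```text
[ 0.49661232 -0.21638734  0.07415005] [0.21650487 0.66172623 0.76882497] [-4.10943000e-01  2.86327723e-01 -3.74830848e-01  9.09803978e-01
  3.22358022e-05  2.50442394e+00]
```

View pics/c4.png

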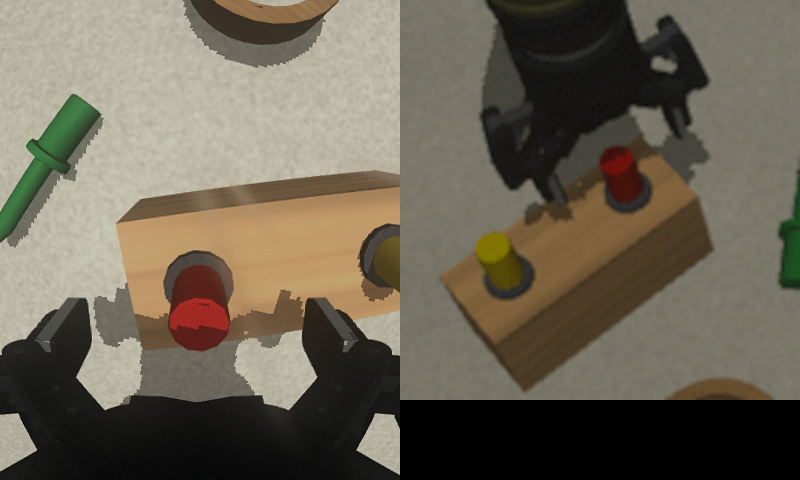

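The fingers now straddle the pin: tips at wrist (200,298) and (440,298), scene (214.5,240.6) and (170,265).

```bash
python3 - <<'E'
from h import *
S=cams.snapshot("scene");w=cams.snapshot("wrist")
print(tri([ray(S,214.5,240.6),wray(w,202,298)]),tri([ray(S,170,265),wray(w,438,298)]))
E
```

```text
(array([ 0.49907015, -0.1728994 ,  0.13228147]), [np.float64(0.0012593248738950768), np.float64(0.0012593248738953042)]) (array([ 0.51753478, -0.25973923,  0.12936475]), [np.float64(0.0011201651053885243), np.float64(0.0011201651053886518)])
```

>>> send_rows(
  steps=[
    [0.0,[0,0,0],0],
    [0.0,[0,0,0],0],
    [0.0,[0,0,0],0],
    [0.0,[0,0,0],0],
    [0.0,[0,0,0],0],
  ],
)

```text
time: 6.12
tool_pos: [0.4969, -0.2167, 0.0745]
tool_rot: [3.121, 0.354, 0.001]
wrist_force: [0.1, 0.4, 3.1]
gripper_width: 0.254
finger_force: 58.7
```

It gripped near the grip's top, which confirms an offset of about 40 mm. I'll open slightly, lower 19 mm and re-grip.

>>> send_rows(
  steps=[
    [0.05,[0,0,0],0],
    [0.05,[0,0,0],0],
    [0.05,[0,0,0.007],0],
    [0.05,[0,0,0.006],0],
    [0.05,[0,0,0.006],0],
    [0.05,[0,0,0],0],
    [0.0,[0,0,0],0],
    [0.0,[0,0,0],0],
    [0.0,[0,0,0],0],
    [0.0,[0,0,0],0],
  ],
)

```text
time: 7.38
tool_pos: [0.497, -0.2166, 0.0555]
tool_rot: [3.121, 0.354, 0.001]
wrist_force: [-0.5, -1.6, 2.7]
gripper_width: 0.265
finger_force: 58.8
```

```bash
python3 - <<'E'
from h import *
im=np.zeros((480,800,3),np.uint8)
w=cams.snapshot("wrist");S=cams.snapshot("scene")
im[:,:400]=cv2.resize(w["frame"][220:340,270:370,::-1],(400,480),interpolation=cv2.INTER_CUBIC);c=S["frame"][215:290,155:230,::-1]
im[:400,400:]=cv2.resize(c,(400,400),interpolation=cv2.INTER_CUBIC);cv2.imwrite("pics/c5.png",im)
E
```

```text
(no output)
```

View pics/c5.png

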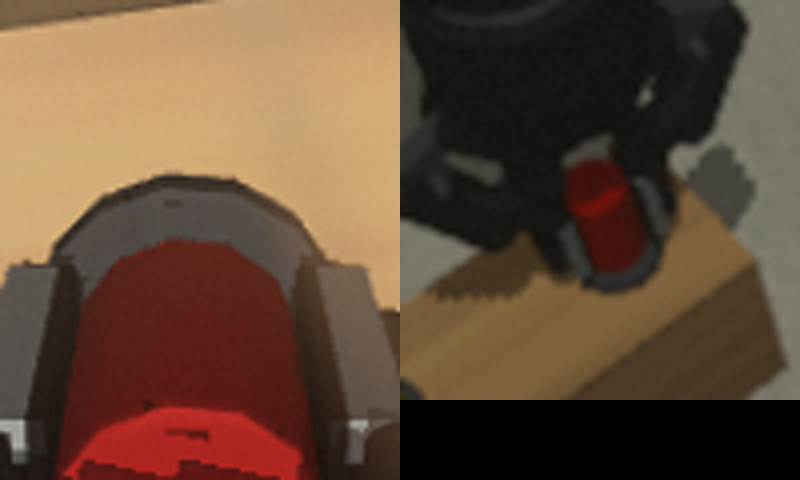

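The pads hold the red grip with the tips about 12 mm above the flange, wrist crop y≈265. Next: lift 56 mm so the tip is still 14 mm in the hole, then swing the tool toward −x so the pin pivots over the rim.

>>> send_rows(
  steps=[
    [0.0,[0,0,-0.014],0],
    [0.0,[0,0,-0.014],0],
    [0.0,[0,0,-0.014],0],
    [0.0,[0,0,-0.014],0],
    [0.0,[-0.002,0,0],0],
    [0.0,[-0.008,0,0],0],
    [0.0,[-0.008,0,0],0],
    [0.0,[-0.008,0,0.0015],0],
    [0.0,[-0.008,0,0.0015],0],
  ],
)

```text
time: 8.6
tool_pos: [0.4663, -0.2241, 0.1095]
tool_rot: [3.121, 0.355, 0.01]
wrist_force: [4.4, 0.6, 3.0]
gripper_width: 0.265
finger_force: 59.5
```

>>> send_rows(
  steps=[
    [0.0,[-0.0076,0,0.0028],0],
    [0.0,[-0.0076,0,0.0028],0],
    [0.0,[-0.005,0,0.0028],0],
    [0.0,[-0.005,0,0.0028],0],
    [0.0,[0,0,0],0],
  ],
)

```text
time: 9.22
tool_pos: [0.4399, -0.2301, 0.0977]
tool_rot: [3.121, 0.354, 0.004]
wrist_force: [3.1, -0.5, 3.9]
gripper_width: 0.263
finger_force: 59.4
```

```bash
python3 - <<'E'
from h import *
im=np.zeros((480,800,3),np.uint8)
w=cams.snapshot("wrist");S=cams.snapshot("scene")
im[:,:400]=w["frame"][:,120:520,::-1];c=S["frame"][195:295,130:230,::-1]
im[:400,400:]=cv2.resize(c,(400,400),interpolation=cv2.INTER_CUBIC);cv2.imwrite("pics/c6.png",im)
E
```

```text
(no output)
```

View pics/c6.png

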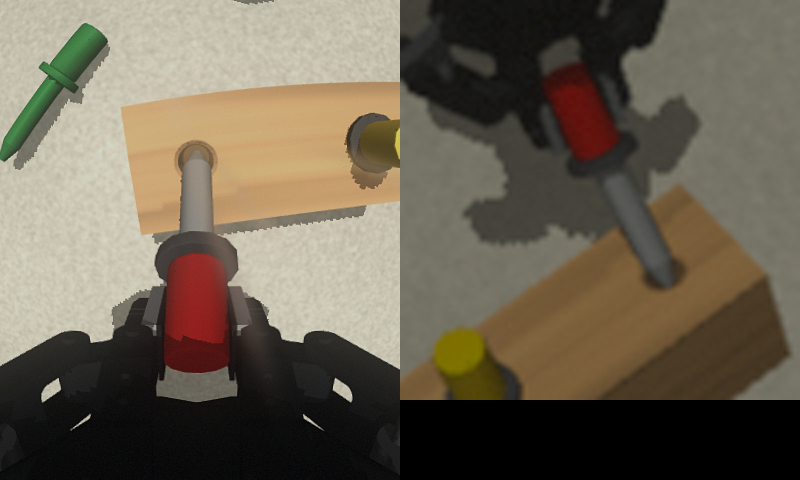

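The pin has pivoted in the pads to lean toward the robot, with its tip still in the rack hole at wrist (317,152), scene (297,264). Contact force was only about 4 N. I'll withdraw along the axis, lift, and measure the tilt.

>>> send_rows(
  steps=[
    [0.0,[-0.0115,0,-0.0164],0],
    [0.0,[-0.0115,0,-0.0164],0],
    [0.0,[0,0,-0.03],0],
    [0.0,[0,0,-0.04],0],
    [0.0,[0,0,-0.03],0],
    [0.0,[0,0,0],0],
  ],
)

```text
time: 10.07
tool_pos: [0.4168, -0.2357, 0.2321]
tool_rot: [3.119, 0.354, 0.004]
wrist_force: [1.1, 0.2, -2.5]
gripper_width: 0.264
finger_force: 59.2
```

```bash
python3 - <<'E'
from h import *
w=cams.snapshot("wrist");S=cams.snapshot("scene");T=cams.snapshot("top")
s=bot.state();p=s["tool_pos"];print(s["time"],p)
def pj(s,X):
    c=s["R"]@X+s["t"];return np.array([s["cx"]+s["fx"]*c[0]/c[2],s["cy"]+s["fy"]*c[1]/c[2]])
def pw(s,X):
    c=s["R"]@X+s["t"];r=np.hypot(c[0],c[1]);th=np.arctan2(r,c[2]);return np.array([s["cx"]+s["fx"]*th*c[0]/r,s["cy"]+s["fx"]*th*c[1]/r])
u=np.array([-.559,-.128,.819]);G=p+[0,0,.0595];t=G-.107*u
print("pred tip",t,pj(S,t),pj(T,t),pw(w,t))
im=np.zeros((600,800,3),np.uint8)
im[:480,:400]=cv2.resize(w["frame"][80:320,220:420,::-1],(400,480))
print(pj(S,t).astype(int));x,y=(pj(S,t)-[60,70]).astype(int);im[:400,400:]=cv2.resize(S["frame"][y:y+100,x:x+100,::-1],(400,400),interpolation=cv2.INTER_CUBIC);print("scene crop",x,y)
x,y=(pj(T,t)-[50,25]).astype(int);im[400:,400:]=cv2.resize(T["frame"][y:y+50,x:x+100,::-1],(400,200),interpolation=cv2.INTER_CUBIC);print("top crop",x,y)
cv2.imwrite("pics/c7.png",im)
E
```

```text
10.225 [ 0.41519563 -0.23443714  0.22852141]
pred tip [ 0.47500863 -0.22074114  0.20038841] [177.46509865 217.71889998] [418.61359088 289.03812296] [312.32805229 156.06032222]
[177 217]
scene crop 117 147
top crop 368 264
```

View pics/c7.png

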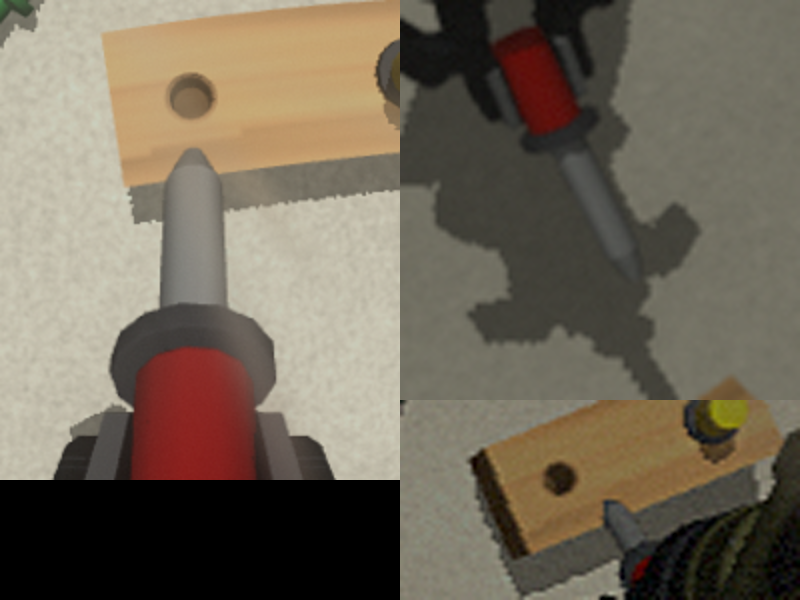

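The pin hangs at about the right tilt: tip at wrist (317,155), scene (175,216.3), top (420,289.8), and the shank meets the flange at scene (159.8,184.5). I've used my ten views, so from here I work by numbers.

```bash
python3 - <<'E'
from h import *
w=cams.snapshot("wrist");S=cams.snapshot("scene");T=cams.snapshot("top")
p=bot.state()["tool_pos"]
for nm,rs in(("SW",[ray(S,175,216.3),wray(w,317,155)]),("ST",[ray(S,175,216.3),ray(T,420,289.8)]),("all",[ray(S,175,216.3),ray(T,420,289.8),wray(w,317,155)])):
    t,e=tri(rs);print(nm,"tip",t,e,"rel TCP",t-p)
n1=np.cross(ray(S,175,216.3)[1],ray(S,159.8,184.5)[1]);n2=np.cross(wray(w,317,155)[1],wray(w,316.7,232.5)[1])
u=np.cross(n1,n2);u/=np.linalg.norm(u);u*=np.sign(u[2]);print("axis",u,"tilt",np.degrees(np.arccos(u[2])),"az",np.degrees(np.arctan2(-u[1],-u[0])))
# shank silhouette refinement: red grip principal axis in scene
c=blob(S,red,(110,120,190,215));ys,xs=np.nonzero(c[2]);v=cv2.fitLine(np.c_[xs,ys].astype(np.float32),cv2.DIST_L2,0,.01,.01).ravel()
print("grip line scene",c[0],v[:2]/v[1], "shank",(175-159.8)/(216.3-184.5))
for th in(30,33,35,37,40):
    q=np.array([-np.sin(np.radians(th))*.975,-np.sin(np.radians(th))*.223,np.cos(np.radians(th))])
    a,b=[S["R"]@X+S["t"] for X in(t,t+.07*q)];d=S["fx"]*(b[:2]/b[2]-a[:2]/a[2]);print(th,d)
E
```

```text
SW tip [ 0.47473866 -0.22278666  0.20591977] [np.float64(0.0010192208827678102), np.float64(0.0010192208827678275)] rel TCP [ 0.05927245  0.01158036 -0.02248198]
ST tip [ 0.47301142 -0.223509    0.20352462] [np.float64(0.0003920842588753728), np.float64(0.0003920842588753857)] rel TCP [ 0.0575452   0.01085802 -0.02487712]
all tip [ 0.47381778 -0.22284863  0.2045891 ] [np.float64(0.0010049426921858711), np.float64(0.0008113878885544232), np.float64(0.0013663694975424162)] rel TCP [ 0.05835157  0.01151839 -0.02381264]
axis [-0.39157914 -0.08885844  0.91584385] tilt 23.674149770268343 az 12.785228924738645
grip line scene [151.42088608 168.02848101] [0.53412455 1.        ] shank 0.47798742138364725
30 [-17.44806    -35.10762577]
33 [-17.97910723 -35.57339708]
35 [-18.30313044 -35.82650743]
37 [-18.60281939 -36.03363717]
40 [-19.00621827 -36.25819497]
```

```bash
cat >> h.py <<'E'
def pj(s,X):
    c=s["R"]@X+s["t"];return np.array([s["cx"]+s["fx"]*c[0]/c[2],s["cy"]+s["fy"]*c[1]/c[2]])
def pw(s,X):
    c=s["R"]@X+s["t"];r=np.hypot(c[0],c[1]);th=np.arctan2(r,c[2]);return np.array([s["cx"]+s["fx"]*th*c[0]/r,s["cy"]+s["fx"]*th*c[1]/r])
E
python3 - <<'E'
from h import *
w=cams.snapshot("wrist")
e=np.array([.975,.223,0])
for t in([.4738,-.2228,.2046],[.4747,-.2228,.2059],[.4730,-.2235,.2035]):
  for th in(30,34,38,42,46):
    a=np.radians(th);u=-np.sin(a)*e+np.array([0,0,np.cos(a)]);n=np.cos(a)*e+np.array([0,0,np.sin(a)]);o=np.array(t)+.07*u
    print(th,"tip",pw(w,np.array(t))[1].round(1),"flange0",pw(w,o+.017*n)[1].round(1),"flange6",pw(w,o+.006*u+.017*n)[1].round(1),"gripbase",pw(w,o+.006*u+.012*n)[1].round(1))
E
```

```text
30 tip 157.5 flange0 219.7 flange6 230.9 gripbase 241.0
34 tip 157.5 flange0 231.4 flange6 243.7 gripbase 252.5
38 tip 157.5 flange0 242.2 flange6 255.2 gripbase 262.7
42 tip 157.5 flange0 251.9 flange6 265.4 gripbase 271.7
46 tip 157.5 flange0 260.6 flange6 274.3 gripbase 279.4
30 tip 155.9 flange0 218.0 flange6 229.3 gripbase 239.6
34 tip 155.9 flange0 229.9 flange6 242.2 gripbase 251.2
38 tip 155.9 flange0 240.8 flange6 253.9 gripbase 261.6
42 tip 155.9 flange0 250.7 flange6 264.3 gripbase 270.7
46 tip 155.9 flange0 259.5 flange6 273.3 gripbase 278.5
30 tip 159.1 flange0 221.6 flange6 232.8 gripbase 242.7
34 tip 159.1 flange0 233.2 flange6 245.3 gripbase 254.0
38 tip 159.1 flange0 243.8 flange6 256.7 gripbase 264.1
42 tip 159.1 flange0 253.4 flange6 266.8 gripbase 273.0
46 tip 159.1 flange0 262.0 flange6 275.6 gripbase 280.6
```

The wrist-view flange and grip edges give a tilt of about 34.5°, which matches the 35° needed. Carry it to the pre-insert pose, with the tip 25 mm out on the hole axis.

>>> send_rows(
  steps=[
    [0.0,[0.0199,-0.0331,0],0],
    [0.0,[0.0199,-0.0331,0],0],
    [0.0,[0.0199,-0.0331,0],0],
    [0.0,[0.0199,-0.0331,0],0],
    [0.0,[0.0199,-0.0331,0],0],
    [0.0,[0.0199,-0.0331,0],0],
    [0.0,[0.0199,-0.0331,0],0],
    [0.0,[0.0199,-0.0331,0],0],
    [0.0,[0.0199,-0.0331,0],0],
    [0.0,[0.0197,-0.0334,0],0],
    [0.0,[0,0,0.012],0],
    [0.0,[0,0,0.011],0],
    [0.0,[0,0,0],0],
  ],
)

```text
time: 12.05
tool_pos: [0.5354, 0.1274, 0.2051]
tool_rot: [-3.117, -0.363, 0.006]
wrist_force: [-0.4, -0.3, -2.1]
gripper_width: 0.268
finger_force: 59.4
```

```bash
python3 - <<'E'
from h import *
w=cams.snapshot("wrist");s=bot.state();p=s["tool_pos"];print(s["time"],p,s["wrist_force"])
F=np.array([.6073,.1475,.160]);t=p+[.0584,.0115,-.025]
print("pred hole",pw(w,F),"pred tip",pw(w,t),"tip-F",t-F)
g=cv2.cvtColor(w["frame"],cv2.COLOR_RGB2GRAY);h=cv2.cvtColor(w["frame"],cv2.COLOR_RGB2HSV)
x,y=pw(w,F).astype(int);x0,y0=x-45,y-45
print(x0,y0);np.set_printoptions(linewidth=250)
sub=cv2.medianBlur(g,3)[y0:y0+90,x0:x0+90]
e=cv2.Canny(sub,40,100)
for th in(40,55,70,85,100,115):
    cs,_=cv2.findContours((sub<th).astype(np.uint8),cv2.RETR_LIST,cv2.CHAIN_APPROX_NONE)
    for c in cs:
        if 100<cv2.contourArea(c)<3000 and len(c)>5:
            el=cv2.fitEllipse(c);print(th,cv2.contourArea(c),np.round([el[0][0]+x0,el[0][1]+y0,*el[1],el[2]],1))
print(sub[::6,::5])
E
```

```text
12.1 [0.53601638 0.12749438 0.20604348] [-0.57057352 -0.41220409 -1.84311091]
pred hole [310.41784701 131.0069183 ] pred tip [319.52244075 156.22823553] tip-F [-0.01288362 -0.00850562  0.02104348]
265 86
100 401.5 [310.5 126.2  15.7  35.4  91.2]
115 122.5 [289.9 172.1   8.4  37.1  84.7]
115 463.0 [310.7 127.4  18.6  36.8  91.9]
[[120 118 113 109 119 124 120 122 116 116 117 117 116 116 113 108 108 115]
 [130 130 129 129 129 128 128 126 126 125 126 126 126 126 126 127 126 127]
 [130 130 129 130 129 129 127 127 126 126 126 126 125 126 126 125 126 126]
 [130 131 130 129 130 129 129 128 128 128 126 128 127 128 129 129 129 131]
 [127 127 126 126 126 127 126 125 125 124 124 124 124 124 125 125 126 125]
 [128 128 129 129 128 128 127 128 128 128 129 129 129 129 128 130 130 131]
 [128 128 128 129 128 128 128  82  90  91  87  75 128 128 129 129 130 131]
 [127 127 127 126 127 127  88  86  91  92  89  82  80 126 127 127 127 128]
 [131 130 131 130 129 129 113 114 128 105 115 121 102 128 129 128 130 130]
 [125 125 123 123 123 124 136 132 133 141 134 124 133 124 124 124 124 124]
 [125 124 123 123 123 123 123 123 166 191 160 133 122 123 124 124 125 125]
 [127 126 126 127 125 125 124 124 126 125 125 125 124 125 126 125 125 127]
 [128 127 126 126 126 124 123 124 124 103 114 111 124 125 125 125 125 125]
 [126 125 125 124 123 122 122 121 120 132 139 142 107 122 123 124 126 125]
 [126 125 125 124 125 124 125 124 111 133 137 140 130 108 123 124 124 125]]
```

The wrist camera shows the hole where predicted, at about (310.5,133.5) against (310.4,131), and the tip at about (317,156). I'll work out the alignment shift from these.

```bash
python3 - <<'E'
from h import *
w=cams.snapshot("wrist");s=bot.state();p=s["tool_pos"];print(p,Ro.from_rotvec(s["tool_rot"]).as_matrix()[:2,:2])
g=cv2.medianBlur(cv2.cvtColor(w["frame"],cv2.COLOR_RGB2GRAY),3).astype(int)
m=np.zeros(g.shape,np.uint8);m[108:154,285:338]=(abs(g[108:154,285:338]-126)>7)
n,l,st,c=cv2.connectedComponentsWithStats(m);i=1+np.argmax(st[1:,4]);print("hole",st[i])
ys,xs=np.nonzero(l==i);hc=cv2.fitEllipse(cv2.convexHull(np.c_[xs,ys].astype(np.float32)));print(hc)
for y in range(154,200,4):
    r=np.nonzero(abs(g[y,295:345]-124)>7)[0];print(y,r.min()+295 if len(r) else None,r.max()+295 if len(r) else None,end="; ")
o,d=wray(w,*hc[0]);F=o+d*(.160-o[2])/d[2];F2=o+d*(.162-o[2])/d[2];print("\nF",F,F2)
o,d=wray(w,317,155.5);zt=p[2]-.025;t=o+d*(zt-o[2])/d[2];print("tip",t)
u=np.array([-.559,-.128,.819]);k=.025
for f in(F,F2):print("shift to 10mm out",tool(f+.010*u-t).round(4))
print("axis in tool",tool(u).round(3))
E
```

```text
[0.53652888 0.12764607 0.20670817] [[ 0.97323687  0.22979976]
 [ 0.22980353 -0.97323046]]
hole [292 119  37  33 802]
((310.1892395019531, 134.2208709716797), (32.08637619018555, 36.41653060913086), 90.8245849609375)
154 313 319; 158 310 323; 162 307 325; 166 304 324; 170 302 330; 174 295 344; 178 295 344; 182 295 344; 186 295 344; 190 295 344; 194 295 344; 198 295 344; 
F [0.60605808 0.14733238 0.16      ] [0.60600933 0.1472789  0.162     ]
tip [0.59509351 0.14051747 0.18170817]
shift to 10mm out [ 0.0065 -0.0041  0.0135]
shift to 10mm out [ 0.0064 -0.0041  0.0115]
axis in tool [-0.574 -0.007 -0.819]
```

>>> send_rows(
  steps=[
    [0.0,[0.0035,-0.002,0.006],0],
    [0.0,[0.003,-0.002,0.0065],0],
    [0.0,[0,0,0],0],
    [0.0,[0.0023,0,0.0033],0],
    [0.0,[0.0023,0,0.0033],0],
    [0.0,[0.0023,0,0.0033],0],
    [0.0,[0.0023,0,0.0033],0],
    [0.0,[0,0,0],0],
  ],
)

```text
time: 13.15
tool_pos: [0.5515, 0.1344, 0.1807]
tool_rot: [-3.114, -0.369, 0.002]
wrist_force: [0.2, -0.3, -3.1]
gripper_width: 0.266
finger_force: 59.4
```

```bash
cat > k.py <<'E'
from h import *
s=bot.state();p=s["tool_pos"];print(s["time"],p.round(4),"f tool",tool(s["wrist_force"]).round(1),"tq",tool(s["wrist_torque"]).round(2))
w=cams.snapshot("wrist");F=np.array([.6063,.1474,.160]);print("hole px",pw(w,F).round(1))
e=np.array([.975,.223,0]);a=np.radians(35)
u=-np.sin(a)*e+np.array([0,0,np.cos(a)]);n=np.cos(a)*e+np.array([0,0,np.sin(a)])
G=p+[0,0,.060];r=G-F;print("G in fork: x %.1f y %.1f z %.1f -> depth of tip %.1f mm"%(1e3*r@n,1e3*r@np.cross(u,n),1e3*r@u,1e3*(r@u-.1055)))
g=cv2.cvtColor(w["frame"],cv2.COLOR_RGB2GRAY);col=g[100:300,316].astype(int);h=cv2.cvtColor(w["frame"],cv2.COLOR_RGB2HSV)
rm=np.nonzero((h[100:400,316,1]>140)&((h[100:400,316,0]<8)))[0];print("grip base px y",rm.min()+100)
d=np.nonzero(col<75)[0];print("dark(flange) rows",d+100)
E
python3 k.py
```

```text
13.15 [0.5515 0.1344 0.1807] f tool [0.1 0.4 3.1] tq [-0.03 -0.04  0.01]
hole px [315.7 163.6]
G in fork: x 0.2 y -0.5 z 98.4 -> depth of tip -7.1 mm
grip base px y 254
dark(flange) rows [233 234 235 236 237 238 239 240 241 242 243 244 245 246 247 248 249 250
 251 252 253 254 255 256 257 258 259 260 261 262 263 264 265 266 267 268
 269 270 271 272 273 274 275 276 277 278 279 280 281 282 283 284 285 286
 287 288 289 290 291 292 293 294 295 296 297 298 299]
```

Tip is 7 mm in, centred within 0.5 mm, no contact force. I'll push on gently.

>>> send_rows(
  steps=[
    [0.0,[0.0017,0,0.0025],0.6],
    [0.0,[0.0017,0,0.0025],0],
    [0.0,[0.0017,0,0.0025],0],
    [0.0,[0.0017,0,0.0025],0],
    [0.0,[0.0017,0,0.0025],0],
    [0.0,[0.0017,0,0.0025],0],
    [0.0,[0.0017,0,0.0025],0],
    [0.0,[0,0,0],0],
  ],
)

```text
time: 14.2
tool_pos: [0.5635, 0.1357, 0.1634]
tool_rot: [-3.111, -0.361, 0.003]
wrist_force: [-3.6, 5.1, -0.8]
gripper_width: 0.261
finger_force: 59.7
```

```bash
python3 k.py
```

```text
14.2 [0.5635 0.1357 0.1634] f tool [-2.3 -5.8  0.8] tq [ 1.42 -0.4  -0.31]
hole px [311.8 189.5]
G in fork: x 0.0 y -1.9 z 77.3 -> depth of tip -28.2 mm
grip base px y 254
dark(flange) rows [233 234 235 236 237 238 239 240 241 242 243 244 245 246 247 248 249 250
 251 252 253 254 255 256 257 258 259 260 261 262 263 264 265 266 267 268
 269 270 271 272 273 274 275 276 277 278 279 280 281 282 283 284 285 286
 287 288 289 290 291 292 293 294 295 296 297 298 299]
```

The tool has drifted about 1.9 mm sideways and the force agrees. I'll shift back along tool −y and continue.

>>> send_rows(
  steps=[
    [0.0,[0,-0.0009,0],0],
    [0.0,[0,-0.0008,0],0],
    [0.0,[0.0017,0,0.0025],0],
    [0.0,[0.0017,0,0.0025],0],
    [0.0,[0.0017,0,0.0025],0],
    [0.0,[0.0017,0,0.0025],0],
    [0.0,[0,0,0],0],
  ],
)

```text
time: 15.12
tool_pos: [0.5693, 0.1378, 0.1535]
tool_rot: [-3.111, -0.362, 0.004]
wrist_force: [-4.7, 4.1, 1.1]
gripper_width: 0.267
finger_force: 60.1
```

```bash
python3 k.py|head -4
```

```text
15.125 [0.5693 0.1378 0.1535] f tool [-3.6 -5.  -1.1] tq [ 1.39 -0.84 -0.21]
hole px [312.9 205.2]
G in fork: x -0.6 y -1.1 z 65.7 -> depth of tip -39.8 mm
grip base px y 254
```

>>> send_rows(
  steps=[
    [0.0,[0,-0.001,0],0],
    [0.0,[0.0017,0,0.0025],0],
    [0.0,[0.0017,0,0.0025],0],
    [0.0,[0.0017,0,0.0025],0],
    [0.0,[0.0017,0,0.0025],0],
    [0.0,[0,0,0],0],
  ],
)

```text
time: 15.92
tool_pos: [0.5759, 0.1396, 0.1433]
tool_rot: [-3.111, -0.363, 0.004]
wrist_force: [-4.1, 4.1, 0.1]
gripper_width: 0.267
finger_force: 59.9
```

```bash
python3 k.py|head -4
```

```text
15.925 [0.5759 0.1396 0.1433] f tool [-3.  -4.9 -0.1] tq [ 1.16 -0.76 -0.19]
hole px [313.1 223.9]
G in fork: x -0.9 y -0.8 z 53.5 -> depth of tip -52.0 mm
grip base px y 254
```

>>> send_rows(
  steps=[
    [0.0,[0.0003,-0.0007,0],0],
    [0.0,[0.0017,0,0.0025],0],
    [0.0,[0.0017,0,0.0025],0],
    [0.0,[0.0017,0,0.0025],0],
    [0.0,[0.0017,0,0.0025],0],
    [0.0,[0.0011,0,0.0016],0],
    [0.0,[0,0,0],0],
  ],
)

```text
time: 16.85
tool_pos: [0.5835, 0.1416, 0.1317]
tool_rot: [-3.112, -0.363, 0.005]
wrist_force: [-4.7, 2.9, 0.1]
gripper_width: 0.266
finger_force: 59.9
```

```bash
python3 k.py|head -4
```

```text
16.85 [0.5835 0.1416 0.1317] f tool [-3.9 -3.9 -0.1] tq [ 0.92 -0.84 -0.11]
hole px [313.  248.2]
G in fork: x -1.0 y -0.6 z 39.5 -> depth of tip -66.0 mm
grip base px y 254
```

>>> send_rows(
  steps=[
    [0.0,[0.0009,0,0.0012],0],
    [0.0,[0.0009,0,0.0012],0],
    [0.0,[0.0009,0,0.0012],0],
    [0.0,[0,0,0],0],
  ],
)

```text
time: 17.4
tool_pos: [0.5856, 0.1421, 0.1285]
tool_rot: [-3.112, -0.363, 0.006]
wrist_force: [-8.0, 1.4, 4.8]
gripper_width: 0.268
finger_force: 60.4
```

```bash
python3 k.py|head -4
```

```text
17.4 [0.5856 0.1421 0.1285] f tool [-7.5 -3.2 -4.7] tq [ 0.94 -1.38 -0.11]
hole px [313.  255.4]
G in fork: x -1.1 y -0.5 z 35.6 -> depth of tip -69.9 mm
grip base px y 254
```

>>> send_rows(
  steps=[
    [0.0,[0.0006,0,0.0008],0],
    [0.0,[0,0,0],0],
  ],
)

```text
time: 17.7
tool_pos: [0.5856, 0.1421, 0.1284]
tool_rot: [-3.112, -0.363, 0.007]
wrist_force: [-12.1, 0.9, 10.5]
gripper_width: 0.268
finger_force: 61.0
```

>>> send_rows(
  steps=[
    [0.0,[0.0006,0,0.0008],0],
    [0.0,[0,0,0],0],
  ],
)

```text
time: 17.95
tool_pos: [0.5856, 0.1422, 0.1283]
tool_rot: [-3.112, -0.363, 0.007]
wrist_force: [-15.4, 0.5, 16.3]
gripper_width: 0.261
finger_force: 61.5
```

```bash
python3 k.py|head -4
```

```text
17.95 [0.5856 0.1422 0.1283] f tool [-14.9  -4.1 -16.2] tq [ 0.87 -2.86  0.02]
hole px [313.1 255.6]
G in fork: x -1.2 y -0.5 z 35.5 -> depth of tip -70.0 mm
grip base px y 254
```

Hard stop at the expected depth: 70.0 mm, no further advance while the push rose to about 22 N. The flange is seated. Relax, release, and back off along the axis.

>>> send_rows(
  steps=[
    [0.0,[-0.0009,0,-0.0012],0],
    [0.07,[0,0,0],0],
    [0.07,[0,0,0],0],
    [0.07,[0,0,0],0],
    [0.07,[0,0,0],0],
    [0.07,[-0.006,0,-0.009],0],
    [0.07,[-0.011,0,-0.016],0],
    [0.07,[-0.017,0,-0.025],0],
    [0.07,[-0.017,0,-0.025],0],
    [0.07,[-0.02,0,-0.03],0],
    [0.07,[0,0,0],0],
  ],
)

```text
time: 19.38
tool_pos: [0.5189, 0.1253, 0.237]
tool_rot: [-3.111, -0.363, -0.007]
wrist_force: [0.2, -0.4, -0.4]
gripper_width: 0.816
finger_force: 0.0
```

```bash
python3 - <<'E'
from h import *
S=cams.snapshot("scene");T=cams.snapshot("top");w=cams.snapshot("wrist");s=bot.state();print(s["time"],s["tool_pos"],s["wrist_force"],s["gripper_width"])
F=np.array([.6063,.1474,.160]);u=np.array([-.559,-.128,.819])
for nm,k in(("flange top",.006),("grip mid",.026),("grip top",.046)):print(nm,pj(S,F+k*u).round(1),pj(T,F+k*u).round(1),pw(w,F+k*u).round(1))
for n,im,b in(("S",S,(360,160,440,260)),("T",T,(225,210,290,300)),("w",w,(200,100,440,400))):
    c=blob(im,red,b);print(n,c[0].round(1),c[1])
c=[blob(S,red,(360,160,440,260))[0],blob(T,red,(225,210,290,300))[0],blob(w,red,(200,100,440,400))[0]]
p,e=tri([ray(S,*c[0]),ray(T,*c[1]),wray(w,*c[2])]);r=p-F;print("red centroid",p,e,"along axis",r@u,"off",np.linalg.norm(r-(r@u)*u))
for nm,col,b in(("yel",yel,(130,265,165,310)),):print(nm,blob(S,col,b)[0])
E
```

```text
19.525 [0.5184806  0.12527969 0.23302551] [ 0.81499038  1.08268237 -0.47833191] 0.8240691001940174
flange top [398.5 220.5] [254.1 237.3] [314.4 114.5]
grip mid [395.4 210.9] [254.5 241. ] [313.8 130.6]
grip top [392.3 201.1] [254.8 244.8] [313.2 149.3]
S [394.6 210.5] [386 199  18  24 279]Traceback (most recent call last):
  File "<stdin>", line 6, in <module>
  File "h.py", line 13, in blob
    n,l,st,c=cv2.connectedComponentsWithStats(m); i=1+np.argmax(st[1:,4]); return c[i],st[i],l==i
                                                      ~~~~~~~~~^^^^^^^^^^
    return _wrapfunc(a, 'argmax', axis=axis, out=out, **kwds)
    return bound(*args, **kwds)
ValueError: attempt to get argmax of an empty sequence
```

The scene shows the released grip at (394.6,210.5), against (395.4,210.9) predicted for a seated pin. One more check in the wrist view before handing in.

```bash
python3 - <<'E'
from h import *
S=cams.snapshot("scene");w=cams.snapshot("wrist");F=np.array([.6063,.1474,.160]);e=np.array([.975,.223,0]);u=np.array([-.559,-.128,.819]);n=np.array([.799,.183,.574])
c=blob(w,red,(250,80,380,250));print(c[0],c[1]);b=c[1]
for k in(.006,.009,.012):print(k,"base front y",pw(w,F+k*u+.012*n)[1].round(1),"top back y",pw(w,F+(k+.04)*u-.012*n)[1].round(1))
a=blob(S,red,(360,160,440,260))[0];print(a,tri([ray(S,*a),wray(w,*c[0])]),F+.026*u,blob(S,yel,(130,265,165,310))[0])
E
```

```text
[315.25254484 135.03926321] [ 295  102   40   64 2063]
0.006 base front y 97.3 top back y 164.9
0.009 base front y 99.5 top back y 168.0
0.012 base front y 101.7 top back y 171.3
[394.58571429 210.49285714] (array([0.58909285, 0.14305857, 0.17966055]), [np.float64(0.0007014823090593411), np.float64(0.0007014823090594611)]) [0.591766 0.144072 0.181294] [144.47863248 282.97435897]
```

Triangulated, the grip lies within 0.3 mm of the seated depth along the axis, and the yellow pin is unmoved. Handing in.

```bash
python3 -c "
from cell import workorder;print(workorder.finish_job())"
```

```text
the job is handed in; nothing more can be done
None
```

The red pin is through the fork and lug with its flange seated by my measurements (grip within 0.3 mm of seated depth, no further travel at about 22 N) and released clear of the gripper; the yellow pin is unmoved, the arm stayed away from the bystanders, and the job was handed in at about 20 s without a verdict being returned.

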